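# Put the tattoo machine on charge

## Task

Lift the clear dust hood off the charger and stand it upright in the middle of the rubber mat. Then take the tattoo machine, the long fat handpiece, out of the steel tray, lay it lengthwise centred over the charger's forks (either way round) and push it down past the sprung jaw until it is fully home and the jaw has closed over it; last of all throw the charger's toggle switch fully over. Leave the other two handpieces in the tray and do not knock over the two ink bottles beside the charger.

Things in the scene. Friction and masses are not known exactly. Their poses are not given: they have to be found in the camera images.
- charger: Fixed aluminium base plate 170 (x) x 184 (y) x 8 mm, from y = -131 to +53 mm of its origin; origin on the table under the middle of the clip, z up. Two grey forks 12 mm thick stand on it at x = -46 and +46 mm, with 80 mm of free space between them where fingers can straddle the machine (only the 8 mm thick jaw axle crosses it, at 18 mm height).
- seat (a point): Where the machine's axis lies when home in the forks: 52 mm above the table over the charger's origin, axes as the charger's, the machine along x. The forks' slot is 29 mm wide, open at the top, its floor 39 mm above the table. The wall at -y rises straight to 72 mm and then flares out to about 88 mm; the wall at +y is 55 mm high and the jaw stands over it.
- jaw (a joint): Sprung steel jaw: two arms 8 mm thick at x = -57 and +57 mm of the charger, on an axle along x, 18 mm above the table at y = 0. 0 rad = closed, held by its spring, up to 0.6 as the arms swing out to +y. A rod pushed straight down with 10 to 20 N swings it aside about 0.15 rad; it then snaps shut over the rod, which cannot be pulled up past it.
- jaw_tip (a point): Middle of the line joining the two nose tips of the jaw. When closed the noses jut over the slot from +y: tips at y = +6 mm of the charger, 67 to 72 mm above the table; above them a sloping face leads out and up to y = +27 mm at 98 mm.
- switch (a joint): Toggle lever of the charger: 0 rad = off, leaning to the charger's -x; 1.0 = fully over to +x; stays where left, light (1 N at the ball); starts from 0 to 0.2. Pivots about the charger's y direction at x = 0, y = -100 mm, 30 mm above the table, on a grey block 70 x 50 mm whose top is 33 mm above the table.
- switch_tip (a point): Centre of the black ball (26 mm across) at the end of the 80 mm toggle lever; about 100 mm above the table at either end of its swing, 110 mm half way.
- hood: Loose clear plastic hood, an open-bottomed box 148 (x) x 94 (y) x 109 mm, 4 mm walls, about 160 g, standing on the base plate over the clip and jaw. Origin at the centre of its underside, z up. On top a black round knob 24 mm across, from 109 to 141 mm above the origin. Lift it straight up 95 mm to clear the jaw, 120 mm to clear the switch.
- mat: Fixed flat grey rubber mat, 200 (x) x 170 (y) x 4 mm, origin at the centre of its underside on the table. It and the tray are on opposite sides of the charger, either way round.
- tray: Fixed open steel tray, 210 (x) x 230 (y) x 30 mm outside, 5 mm walls and 5 mm floor, origin at the centre of its underside on the table. Three handpieces lie in it side by side, roughly along its x, in any order, about 66 mm apart.
- machine: Loose tattoo machine, the longest and heaviest handpiece: a black cylindrical barrel 26 mm in diameter and 140 mm long (about 160 g, 110 to 225 g) with a steel cone tip 16 mm long at its +x end. Origin on the barrel's axis at mid length, x along the axis. Lying in the tray its axis is 18 mm above the table. It is taken across its middle from above.
- tube_grip: Loose steel tube grip, 26 mm in diameter and 80 mm long, origin at its centre, x along its axis. Lies in the tray and stays there.
- slim_pen: Loose slim black pen, 16 mm in diameter and about 144 mm long, origin on its axis near its middle, x along its axis. Lies in the tray and stays there.
- ink: Small upright amber ink bottle, 32 mm across and 85 mm high, standing just beyond the +x end of the charger; origin under its base. Leave standing.
- ink_two: Upright white ink bottle, 36 mm across and 100 mm high, standing just off the -x end of the charger; origin under its base. Leave standing.

How it is judged:
By the outcome, as a careful person would: the job done as asked, in the order asked, and still so for the second after the job is handed in, with the robot touching nothing.
It also fails if it takes over 59 s, if anything falls off the work surface, if the arm or the gripper's body presses on something with over 40 N, if the wrist force passes 120 N, or if a joint passes its speed limit or range.

## Robot

A 6-joint arm with a two-finger parallel gripper is mounted at the origin on the work surface. World frame = base frame: x ahead of the robot, y to its left, z up, the work surface at z = 0. Lengths are in m, angles in rad, forces in N, time in s.
With the tool pointing down it reaches from about 0.25 to 0.725 m from the base axis. Payload 4 kg.
Tool frame: the origin (TCP) lies between the finger pads; the fingertips stand 25 mm ahead of it and the grasp point (between the pads) lies 6 mm ahead of it; z points along the fingers, y is the line along which they close (so a half turn about z gives the same grasp; the last joint's range is limited). The gripper opens to 85 mm and grips with 20 to 120 N. Pads are 22 mm wide; open, the fingers measure 114 mm over their backs; the gripper's body (76 mm by 85 mm) begins 54 mm behind the grasp point. The pads swing forward as they close: fully open they stand 13 mm farther back than shut.
Start: joints at [1.187, 0.241, 0.005, 1.335, 0, 1.571], TCP at [0.187, 0.464, 0.256] pointing down, gripper open.
Joint ranges: [-2.72, 2.72], [-1.05, 1.87], [-1.09, 1.28], [-1.99, 2.15], [-1.42, 1.44], [-3.14, 3.14]. Speed limits (rad/s): [2.79, 2.79, 3.14, 3.14, 3.14, 3.14].

## Interface

Orientations are given as a unit quaternion [x, y, z, w].
In Python, from workcell import bot gives the robot as it stands. The module is installed in compiled form; this text tells all that it offers.
- The arm moves only by the shell command python3 -m pendant 'ROWS'. ROWS is JSON, one flat list of numbers, 7 for each row, row after row: the shift along the tool's x, y, z normalised to -1 to 1, where 1 is 0.5 m, then the turn, a rotation vector about the tool's x, y, z normalised to -1 to 1, where 1 is 180 degrees, then the opening, from 0 (shut) to 1 (fully open). In form: [tx, ty, tz, ax, ay, az, fingers, tx, ty, tz, ax, ay, az, fingers, ...]. A call has exactly 10 rows; each row is the pose to reach, as a shift and turn from the pose commanded when the call began, along the tool's axes at that moment, turning the shorter way round; what a row does not reach only later rows make up. A row lasts 1/12 s, in which the tool goes at most 41.7 mm and 7.16 degrees, less where a joint would pass 70% of its speed; a pose out of reach is approached as far as the arm can. A call with a number of a shift or a turn outside -1 to 1 is refused whole. A call with a gripper value outside its range is refused whole. The fingers move at their own pace and stop on an object; the grip force is fixed at half the most. Time passes only in rows, so rows that repeat a pose let the fingers close, or fill a call up. It gives the time, the measured TCP pose, the force, the opening and the grip force at its end, in the units of the state.
- bot.get_obs(): the state, without advancing time (a new reading comes with each control period).
- bot.camera(name): name is "scene" or "top" or "wrist"; returns a dict with "pixels" (384x512x3 uint8, red, green, blue), "mtx" (3x3 intrinsics, pixels), "cam_to_world" (4x4, takes a point from camera to world coordinates); the wrist camera has in their place "hand_eye" (4x4, takes a point from camera to tool coordinates, whose origin is the TCP and whose axes are the flange's). Camera axes: x right, y up, looking along -z (the intrinsics and any distortion apply to the point x, -y, -z); pixel columns grow to the right and rows downward; lengths in m; the calibration is good to about 2 mm. A picture is of the moment at which its call begins: read the wrist's pose just before it. There is no depth.
- bot.job_done(): hands the job in; it is judged then, once.
The state is a dict: "clock": time; "joint_pos": joint angles; "joint_vel": joint speeds; "tau": joint torques, N m; "eef_pos": TCP position; "tool_rot": TCP orientation; "ft_force": force on the tool from outside, world axes, zero at the start; "ft_torque": the same for the moment, N m; "grip_width": finger opening in m; "grasp_force": force on a finger pad.
Only numpy, scipy, OpenCV 4.12 (cv2) and the standard library are available. Lean on these libraries where they do the work, as an engineer would, in place of code of your own. Each camera call takes 0.05 s, during which the arm holds its last target. There are 200 camera calls.

## Working session

There is one attempt and no reset: what is moved stays moved. The work goes in short steps, Python scripts to look and compute and a shell command to move; the robot and the scene stay as the last step left them, time stands still between calls to the robot, and variables do not carry over. Pictures are saved under pics/ and viewed, at most 10 in all, crops included, and the job is handed in when it is done.

```bash
mkdir -p pics
cat > h.py <<'E'
import numpy as np, cv2
from scipy.spatial.transform import Rotation as R
from workcell import bot
def shot(name,fn=None):
    o=bot.get_obs(); c=bot.camera(name)
    im=cv2.cvtColor(c["pixels"],cv2.COLOR_RGB2BGR)
    if fn: cv2.imwrite("pics/"+fn,im)
    if name=="wrist":
        T=np.eye(4);T[:3,:3]=R.from_quat(o["tool_rot"]).as_matrix();T[:3,3]=o["eef_pos"]
        C=T@c["hand_eye"]
    else: C=c["cam_to_world"]
    return im,np.array(c["mtx"]),np.array(C)
def ray(px,K,C,z):
    u,v=px; d=np.linalg.inv(K)@[u,v,1]; d=C[:3,:3]@[d[0],-d[1],-d[2]]
    return C[:3,3]+d*(z-C[2,3])/d[2]
def proj(p,K,C):
    q=np.linalg.inv(C)@[*p,1]; q=K@[q[0],-q[1],-q[2]]; return q[:2]/q[2]
E
python3 - <<'E'
from h import *
for n in ("top","scene"):
    im,K,C=shot(n,n+"0.png"); np.savez(n+"0.npz",im=im,K=K,C=C); print(n,K.round(1).tolist(),C.round(3).tolist())
o=bot.get_obs(); print({k:np.round(v,3).tolist() for k,v in o.items()})
c=bot.camera("wrist");print({k:(np.round(v,3).tolist()) for k,v in c.items() if k!="pixels"})
E
```

```text
top [[384.6, 0.0, 247.1], [0.0, 384.6, 191.8], [0.0, 0.0, 1.0]] [[0.027, 0.992, -0.125, 0.457], [-0.999, 0.024, -0.024, -0.015], [-0.02, 0.125, 0.992, 1.065], [0.0, 0.0, 0.0, 1.0]]
scene [[407.4, 0.0, 258.7], [0.0, 407.4, 191.4], [0.0, 0.0, 1.0]] [[-0.818, -0.318, 0.48, 1.129], [0.575, -0.476, 0.665, 0.739], [0.017, 0.82, 0.572, 0.702], [0.0, 0.0, 0.0, 1.0]]
{'clock': 0.1, 'joint_pos': [1.187, 0.241, 0.004, 1.335, -0.0, 1.571], 'joint_vel': [-0.0, -0.003, 0.003, -0.001, 0.002, 0.001], 'tau': [-0.001, -37.314, 25.301, 0.011, -0.0, 0.0], 'eef_pos': [0.187, 0.463, 0.256], 'tool_rot': [0.191, 0.982, -0.001, -0.0], 'ft_force': [0.226, -0.141, -0.083], 'ft_torque': [0.024, -0.018, -0.036], 'grasp_force': 0.0, 'grip_width': 0.085}
{'mtx': [[274.168, 0.0, 260.831], [0.0, 274.168, 190.87], [0.0, 0.0, 1.0]], 'hand_eye': [[0.0, 0.96, 0.279, 0.072], [1.0, -0.0, -0.0, -0.001], [-0.0, 0.279, -0.96, -0.116], [0.0, 0.0, 0.0, 1.0]]}
```

View pics/top0.png

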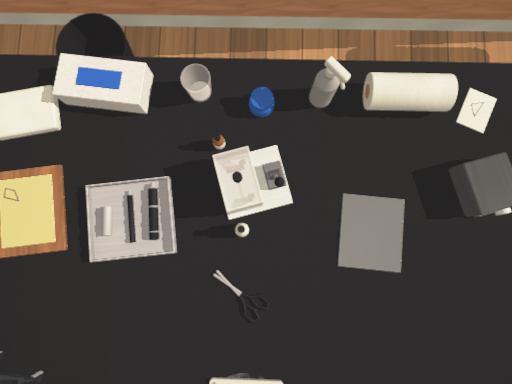

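View pics/scene0.png

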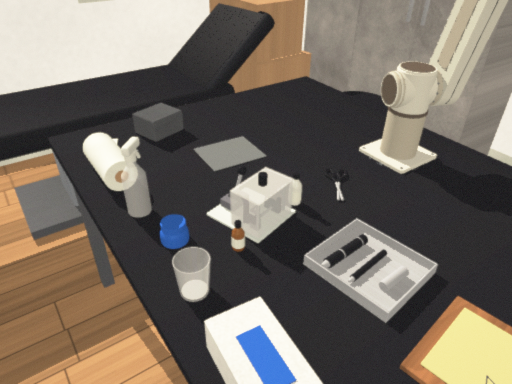

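The pictures show the charger under the hood with its knob at top-view pixel (237,177) and the switch ball at (279,182). The mat is at (372,232), and the tray holds the machine at (153,213), the pen at (131,218) and the tube at (107,220). The inks are at (219,142) and (242,230).

```bash
cat > m.py <<'E'
from h import *
d=np.load("top0.npz");im,K,C=d["im"],d["K"],d["C"]
hsv=cv2.cvtColor(im,cv2.COLOR_BGR2HSV);V=hsv[...,2]
def big(mask,x0,y0,x1,y1):
    m=np.zeros_like(mask);m[y0:y1,x0:x1]=mask[y0:y1,x0:x1]
    cs=cv2.findContours(m,cv2.RETR_EXTERNAL,cv2.CHAIN_APPROX_NONE)[0]
    return max(cs,key=cv2.contourArea)
def rect(c,z,n):
    P=np.float32([ray(p,K,C,z)[:2]*1000 for p in c[:,0]])
    r=cv2.minAreaRect(P);print(n,np.round(r[0],1),np.round(r[1],1),round(r[2],1));return r
mat=rect(big(np.uint8(V>45)*255,330,185,415,280),.004,"mat")
tray=rect(big(np.uint8(V>60)*255,80,170,182,268),.03,"tray")
plate=big(np.uint8(V>120)*255,205,138,300,222);rect(plate,.008,"plate")
mach=rect(big(np.uint8(V<70)*255,145,185,162,242),.018,"machine")
pen=rect(big(np.uint8(V<70)*255,124,190,138,245),.013,"pen")
for n,b,z in (("knob",(230,168,245,186),.149),("ball",(272,173,288,190),.1)):
    rect(big(np.uint8(V<50)*255,*b),z,n)
cv2.imwrite("pics/crop0.png",cv2.resize(im[125:245,130:310],None,fx=4.4,fy=4.4,interpolation=cv2.INTER_CUBIC))
# plate corners
print(cv2.approxPolyDP(plate,6,True)[:,0].tolist(),[ (ray(p,K,C,.008)[:2]*1000).round().tolist() for p in cv2.approxPolyDP(plate,6,True)[:,0]])
E
python3 m.py
```

```text
mat [ 490.1 -334.2] [261.2 230.9] 0.0
tray [507.5 324.7] [213.1 238.9] 7.8
plate [627.9  -1.3] [190.3 186.2] 16.4
machine [507.9 265.5] [60.3 22. ] 3.4
pen [507.9 328.5] [125.2  12.5] 7.4
knob [600.9  34.1] [17.1  6.2] 83.1
ball [605.4 -70.4] [20.5 17.7] 1.4
[[277, 145], [212, 155], [229, 219], [292, 202]] [[724.0, -70.0], [692.0, 112.0], [513.0, 58.0], [565.0, -114.0]]
```

View pics/crop0.png

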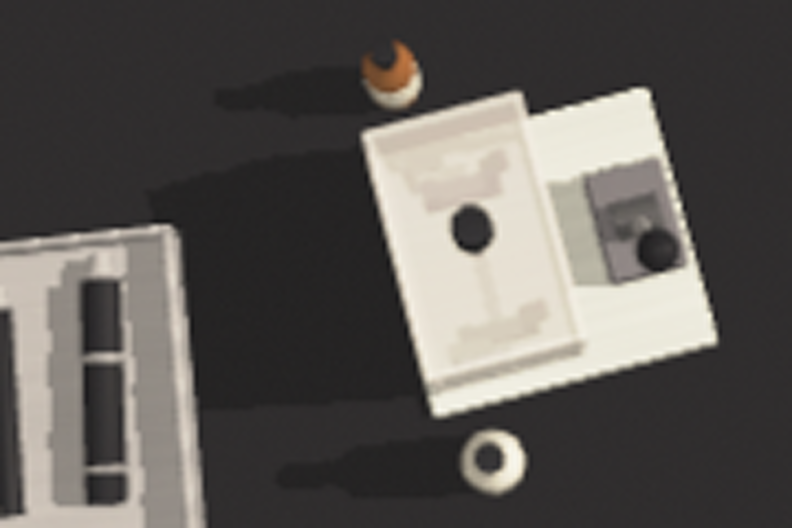

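```bash
cat >> h.py <<'E'
def go(pos,yaw,o=None):
    "row numbers taking the tool to pos, pointing down with tool x at yaw (deg)"
    o=o or bot.get_obs(); A=R.from_quat(o["tool_rot"])
    t=A.inv().apply(np.array(pos)-o["eef_pos"])/.5
    y=np.radians(yaw); B=R.from_matrix(np.array([[np.cos(y),np.sin(y),0],[np.sin(y),-np.cos(y),0],[0,0,-1]]))
    return t.round(4).tolist()+((A.inv()*B).as_rotvec()/np.pi).round(4).tolist()
E
cat > m2.py <<'E'
from h import *
d=np.load("top0.npz");im,K,C=d["im"],d["K"],d["C"]
V=cv2.cvtColor(im,cv2.COLOR_BGR2HSV)[...,2]
print("knob",ray((237.3,177),K,C,.149).round(4))
print("mat V",V[230,370],V[230,330],V[230,415])
m=np.zeros_like(V);m[180:285,325:420]=np.uint8(V>(int(V[230,370])+int(V[230,330]))//2)[180:285,325:420]
c=max(cv2.findContours(m,cv2.RETR_EXTERNAL,cv2.CHAIN_APPROX_NONE)[0],key=cv2.contourArea)
r=cv2.minAreaRect(np.float32([ray(p,K,C,.004)[:2]*1000 for p in c[:,0]]));print(r)
print(go([.600,.034,.30],196.3))
E
python3 m2.py
```

```text
knob [0.6077 0.0319 0.149 ]
mat V 144 48 47
((488.63427734375, -330.4435729980469), (169.94363403320312, 199.55783081054688), 85.68304443359375)
[-1.0872, -0.4869, -0.088, -0.0005, -0.0002, -0.2127]
```

```bash
python3 -m pendant '[-0.6,-0.27,-0.088,0,0,-0.2127,1,-0.6,-0.27,-0.088,0,0,-0.2127,1,-0.6,-0.27,-0.088,0,0,-0.2127,1,-0.6,-0.27,-0.088,0,0,-0.2127,1,-0.6,-0.27,-0.088,0,0,-0.2127,1,-0.6,-0.27,-0.088,0,0,-0.2127,1,-0.6,-0.27,-0.088,0,0,-0.2127,1,-0.6,-0.27,-0.088,0,0,-0.2127,1,-0.6,-0.27,-0.088,0,0,-0.2127,1,-0.6,-0.27,-0.088,0,0,-0.2127,1]'; python3 -c "
from h import *
print(go([.607,.032,.30],196.3))"
```

```text
clock: 0.98
eef_pos: [0.4182, 0.2226, 0.3008]
tool_rot: [-0.138, 0.99, -0.001, 0.001]
ft_force: [0.6, 0.3, 0.6]
grip_width: 0.0854
grasp_force: 0.0
[-0.2587, -0.4699, 0.0029, -0.0005, 0.0007, -0.0023]
```

```bash
python3 -m pendant '[-0.259,-0.47,0.003,0,0,-0.002,1,-0.259,-0.47,0.003,0,0,-0.002,1,-0.259,-0.47,0.003,0,0,-0.002,1,-0.259,-0.47,0.003,0,0,-0.002,1,-0.259,-0.47,0.003,0,0,-0.002,1,-0.259,-0.47,0.003,0,0,-0.002,1,-0.259,-0.47,0.003,0,0,-0.002,1,-0.259,-0.47,0.003,0,0,-0.002,1,-0.259,-0.47,0.003,0,0,-0.002,1,-0.259,-0.47,0.003,0,0,-0.002,1]'; python3 -c "
from h import *
im,K,C=shot('wrist','w1.png'); np.savez('w1.npz',im=im,K=K,C=C); print(proj([.607,.032,.149],K,C))"
```

```text
clock: 1.82
eef_pos: [0.6044, 0.0378, 0.2983]
tool_rot: [-0.145, 0.989, 0.0, -0.001]
ft_force: [0.5, 0.4, 0.6]
grip_width: 0.0855
grasp_force: 0.0
[254.43730295 187.32448494]
```

View pics/w1.png

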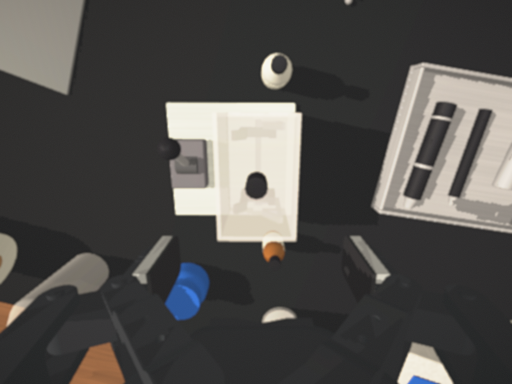

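The wrist view has the knob at (256,185), where I predicted it at (254,187), so I can descend and grip.

```bash
python3 -c "
from h import *
d=np.load('w1.npz');print(ray((256.5,184.5),d['K'],d['C'],.145)); print(go([.607,.032,.148],196.3))"
```

```text
[0.60462108 0.03339749 0.145     ]
[-0.002, -0.0136, 0.3014, 0.0002, -0.0003, 0.0025]
```

```bash
python3 -m pendant '[-0.001,-0.011,0.15,0,0,0.002,1,-0.001,-0.011,0.25,0,0,0.002,1,-0.001,-0.011,0.30,0,0,0.002,1,-0.001,-0.011,0.30,0,0,0.002,1,-0.001,-0.011,0.30,0,0,0.002,1,-0.001,-0.011,0.30,0,0,0.002,1,-0.001,-0.011,0.30,0,0,0.002,0,-0.001,-0.011,0.30,0,0,0.002,0,-0.001,-0.011,0.30,0,0,0.002,0,-0.001,-0.011,0.30,0,0,0.002,0]'; python3 -m pendant '[0,0,0,0,0,0,0,0,0,0,0,0,0,0,0,0,0,0,0,0,0,0,0,-0.02,0,0,0,0,0,0,-0.06,0,0,0,0,0,0,-0.12,0,0,0,0,0,0,-0.18,0,0,0,0,0,0,-0.24,0,0,0,0,0,0,-0.30,0,0,0,0,0,0,-0.30,0,0,0,0]'; python3 -c "
from h import *
im,K,C=shot('scene','s1.png')"
```

```text
clock: 2.7
eef_pos: [0.6084, 0.032, 0.1511]
tool_rot: [-0.142, 0.99, -0.0, 0.002]
ft_force: [-0.5, 0.2, -0.1]
grip_width: 0.0389
grasp_force: 0.0
clock: 3.53
eef_pos: [0.6094, 0.0315, 0.3064]
tool_rot: [-0.142, 0.99, -0.001, 0.006]
ft_force: [0.9, 0.2, -0.2]
grip_width: 0.0221
grasp_force: 58.8
```

View pics/s1.png

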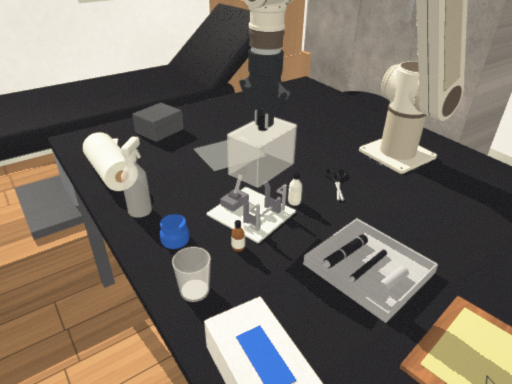

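```bash
python3 -c "
from h import *
print(go([.4886,-.3304,.30],175.7))"
```

```text
[0.4337, -0.6274, 0.0046, -0.0003, 0.0025, 0.1143]
```

```bash
python3 -m pendant '[0.02,-0.03,0,0,0.001,0.005,0,0.06,-0.09,0,0,0.001,0.015,0,0.1,-0.145,0,0,0.002,0.03,0,0.14,-0.2,0,0,0.002,0.04,0,0.18,-0.26,0,0,0.002,0.05,0,0.22,-0.32,0,0,0.002,0.06,0,0.26,-0.375,0,0,0.002,0.075,0,0.3,-0.435,0,0,0.002,0.085,0,0.34,-0.49,0,0,0.002,0.1,0,0.38,-0.55,0,0,0.002,0.11,0]'; python3 -c "
from h import *
print(go([.4886,-.3304,.30],175.7))"
```

```text
clock: 4.42
eef_pos: [0.5003, -0.2866, 0.2973]
tool_rot: [0.032, 0.999, 0.0, -0.005]
ft_force: [0.2, -0.1, -1.7]
grip_width: 0.0219
grasp_force: 58.9
[0.0178, -0.0889, -0.0053, 0.0, -0.0029, 0.0038]
```

```bash
python3 -m pendant '[0.012,-0.05,0,0,0,0.002,0,0.021,-0.08,0,0,-0.001,0.004,0,0.021,-0.09,0,0,-0.001,0.004,0,0.021,-0.09,0,0,-0.001,0.004,0,0.021,-0.09,0.04,0,-0.001,0.004,0,0.021,-0.09,0.10,0,-0.001,0.004,0,0.021,-0.09,0.15,0,-0.001,0.004,0,0.021,-0.09,0.2,0,-0.001,0.004,0,0.021,-0.09,0.24,0,-0.001,0.004,0,0.021,-0.09,0.26,0,-0.001,0.004,0]'; python3 -c "
from h import *
print(go([.4886,-.3304,.150],175.7))"
```

```text
clock: 5.25
eef_pos: [0.4868, -0.327, 0.1652]
tool_rot: [0.036, 0.999, 0.001, -0.004]
ft_force: [-0.1, 0.7, -1.5]
grip_width: 0.0223
grasp_force: 59.0
[-0.0043, -0.0066, 0.0304, 0.0008, -0.0027, 0.0012]
```

```bash
python3 -m pendant '[0,-0.006,0.01,0,0,0,0,-0.004,-0.006,0.02,0,-0.002,0,0,-0.004,-0.006,0.025,0,-0.002,0,0,-0.004,-0.006,0.03,0,-0.002,0,0,-0.004,-0.006,0.033,0,-0.002,0,0,-0.004,-0.006,0.033,0,-0.002,0,0,-0.004,-0.006,0.033,0,-0.002,0,0,-0.004,-0.006,0.033,0,-0.002,0,0,-0.004,-0.006,0.033,0,-0.002,0,0,-0.004,-0.006,0.033,0,-0.002,0,0]'
```

```text
clock: 6.08
eef_pos: [0.4897, -0.3331, 0.1527]
tool_rot: [0.037, 0.999, -0.001, 0.002]
ft_force: [0.6, -0.6, -0.0]
grip_width: 0.0223
grasp_force: 59.0
```

```bash
python3 -m pendant '[0,0,0.003,0,0,0,0,0.002,0.003,0.005,0,0,0,0,0.002,0.003,0.008,0,0,0,0,0.002,0.003,0.008,0,0,0,0,0.002,0.003,0.008,0,0,0,0,0.002,0.003,0.008,0,0,0,0,0.002,0.003,0.008,0,0,0,0,0.002,0.003,0.008,0,0,0,0,0.002,0.003,0.008,0,0,0,0,0.002,0.003,0.008,0,0,0,0]'
```

```text
clock: 6.92
eef_pos: [0.4888, -0.3315, 0.1485]
tool_rot: [0.037, 0.999, -0.001, 0.002]
ft_force: [-0.5, -0.8, -1.8]
grip_width: 0.0225
grasp_force: 59.0
```

```bash
python3 -m pendant '[0,0,0.002,0,0,0,0,0,0,0.004,0,0,0,0,0,0,0.005,0,0,0,0,0,0,0.006,0,0,0,0,0,0,0.006,0,0,0,0,0,0,0.006,0,0,0,0,0,0,0.006,0,0,0,0,0,0,0.006,0,0,0,0,0,0,0.006,0,0,0,0,0,0,0.006,0,0,0,0]'; python3 -c "
from h import *
im,K,C=shot('top'); im2,K,C=shot('scene')
cv2.imwrite('pics/p1.png',np.hstack([cv2.resize(im[180:290,320:430],(400,400)),cv2.resize(im2[80:220,170:310],(400,400))]))"
```

```text
clock: 7.75
eef_pos: [0.4889, -0.3314, 0.1461]
tool_rot: [0.037, 0.999, -0.001, 0.002]
ft_force: [-0.9, 1.8, 5.5]
grip_width: 0.0218
grasp_force: 59.6
```

View pics/p1.png

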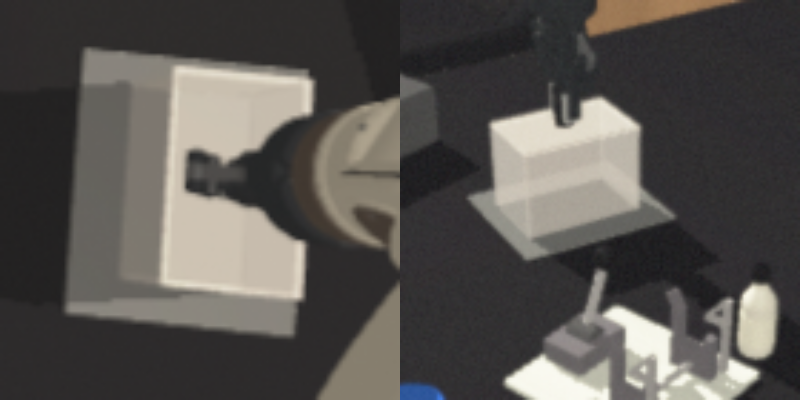

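The hood is standing on the mat with 5.5 N of contact force. Next I release it and lift.

```bash
python3 -m pendant '[0,0,-0.003,0,0,0,1,0,0,-0.003,0,0,0,1,0,0,-0.003,0,0,0,1,0,0,-0.003,0,0,0,1,0,0,-0.003,0,0,0,1,0,0,-0.04,0,0,0,1,0,0,-0.09,0,0,0,1,0,0,-0.15,0,0,0,1,0,0,-0.21,0,0,0,1,0,0,-0.26,0,0,0,1]'
python3 - <<'E'
from h import *
o=bot.get_obs()
d=np.load("top0.npz");im,K,C=d["im"],d["K"],d["C"]
# machine ends: crop px -> image
a,b=[np.array(p)/4.4+[130,125] for p in ((102,280),(106,503))]
A,B=ray(a,K,C,.025),ray(b,K,C,.025);print("machine ends",A.round(4),B.round(4),np.linalg.norm(A-B),"yaw",np.degrees(np.arctan2(*(A-B)[1::-1])))
y=(np.degrees(np.arctan2(*(A-B)[1::-1])))+180
print(go([*((A+B)/2)[:2],.26],y,o))
E
```

```text
clock: 8.68
eef_pos: [0.4885, -0.3314, 0.2774]
tool_rot: [0.037, 0.999, -0.001, 0.002]
ft_force: [0.6, 0.2, 0.3]
grip_width: 0.0854
grasp_force: 0.0
machine ends [0.5903 0.2679 0.025 ] [0.4526 0.2575 0.025 ] 0.13807823494841834 yaw 4.337659989816867
[0.022, 1.19, 0.0326, -0.0007, 0.0014, -0.0476]
```

```bash
python3 -m pendant '[0,0.04,0,0,0,-0.005,0.6,0,0.11,0,0,0,-0.01,0.6,0,0.19,0,0,0,-0.015,0.6,0,0.27,0,0,0,-0.02,0.6,0,0.35,0,0,0,-0.025,0.6,0,0.43,0,0,0,-0.03,0.6,0,0.51,0,0,0,-0.035,0.6,0,0.59,0,0,0,-0.04,0.6,0.01,0.67,0,0,0,-0.045,0.6,0.02,0.75,0,0,0,-0.048,0.6]' ; python3 -c "
from h import *
print(go([.522,.263,.24],184.3))"
```

```text
clock: 9.52
eef_pos: [0.5058, 0.0453, 0.2749]
tool_rot: [-0.039, 0.999, -0.001, 0.002]
ft_force: [0.8, -0.2, 0.1]
grip_width: 0.0515
grasp_force: 0.0
[-0.0659, 0.4317, 0.0693, -0.0005, 0.0011, 0.0008]
```

```bash
python3 -m pendant '[-0.01,0.08,0.01,0,0,0,0.6,-0.03,0.16,0.03,0,0,0,0.6,-0.04,0.24,0.05,0,0,0,0.6,-0.06,0.32,0.07,0,0,0,0.6,-0.063,0.38,0.07,0,0,0,0.6,-0.063,0.41,0.07,0,0,0,0.6,-0.063,0.415,0.07,0,0.001,0,0.6,-0.063,0.415,0.07,0,0.001,0,0.6,-0.063,0.415,0.07,0,0.001,0,0.6,-0.063,0.415,0.07,0,0.001,0,0.6]' ; python3 -c "
from h import *
im,K,C=shot('wrist'); np.savez('w2.npz',im=im,K=K,C=C)
t,Kt,Ct=shot('top'); np.savez('top1.npz',im=t,K=Kt,C=Ct)
cv2.imwrite('pics/w2.png',np.hstack([cv2.resize(im[60:260,130:400],(405,300)),cv2.resize(t[135:225,205:300],(316,300),interpolation=cv2.INTER_CUBIC)]))"
```

```text
clock: 10.35
eef_pos: [0.5218, 0.2511, 0.2401]
tool_rot: [-0.037, 0.999, -0.001, 0.0]
ft_force: [-0.1, 0.1, 0.5]
grip_width: 0.0513
grasp_force: 0.0
```

View pics/w2.png

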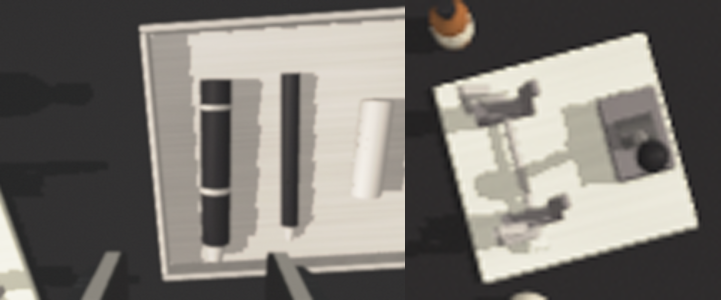

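```bash
cat > m3.py <<'E'
from h import *
d=np.load("w2.npz");im,K,C=d["im"],d["K"],d["C"]
V=im.max(2);m=np.zeros_like(V);m[112:226,258:290]=np.uint8(V<75)[112:226,258:290]
m=cv2.morphologyEx(m,cv2.MORPH_CLOSE,np.ones((9,3)))
c=max(cv2.findContours(m,cv2.RETR_EXTERNAL,cv2.CHAIN_APPROX_NONE)[0],key=cv2.contourArea)
r=cv2.minAreaRect(np.float32([ray(p,K,C,.02)[:2]*1000 for p in c[:,0]]));print("machine",r)
ea,eb=[ray((130+x/1.5,60+y/1.5),K,C,.02) for x,y in ((215,80),(214,247))];print(ea,eb,np.degrees(np.arctan2(*(eb-ea)[1::-1])))
d=np.load("top1.npz");im,K,C=d["im"],d["K"],d["C"]
V=im.max(2);m=np.zeros_like(V);m[135:225,200:300]=np.uint8(V>150)[135:225,200:300]
m=cv2.morphologyEx(m,cv2.MORPH_OPEN,np.ones((3,3)))
c=max(cv2.findContours(m,cv2.RETR_EXTERNAL,cv2.CHAIN_APPROX_NONE)[0],key=cv2.contourArea)
P=np.float32([ray(p,K,C,.008)[:2]*1000 for p in c[:,0]]);r=cv2.minAreaRect(P);print("plate",r)
y=np.radians(r[2] if r[2]<45 else r[2]-90);ex=np.array([np.cos(y),np.sin(y)]);ey=np.array([-ex[1],ex[0]])
print("charger origin",np.array(r[0])+39*ey,"yaw",np.degrees(y))
print("corners px",[((u-405)/3.326+205,v/3.333+135) for u,v in()], [ray(((u-405)/3.326+205,v/3.333+135),K,C,.008)[:2].round(4).tolist() for u,v in((645,33),(433,88),(485,283),(697,227))])
print(go([.522,.263,.024],184.3))
E
python3 m3.py
```

```text
machine ((520.9591674804688, 266.7785949707031), (138.78712463378906, 22.367191314697266), 4.557438373565674)
[0.45117906 0.25985892 0.02      ] [0.59255771 0.27144952 0.02      ] 4.686779087828137
plate ((619.3793334960938, -3.814910888671875), (170.61392211914062, 184.4656524658203), 16.40211296081543)
charger origin [608.36663696  33.59792802] yaw 16.40211296081543
corners px [] [[0.7248, -0.0702], [0.6735, 0.1073], [0.511, 0.0581], [0.5617, -0.116]]
[-0.0018, 0.0243, 0.4324, -0.0005, 0.0002, -0.0001]
```

```bash
python3 -m pendant '[-0.002,0.03,0.04,0,0,-0.0015,0.6,-0.002,0.03,0.11,0,0,-0.0015,0.6,-0.002,0.03,0.18,0,0,-0.0015,0.6,-0.002,0.03,0.25,0,0,-0.0015,0.6,-0.002,0.03,0.31,0,0,-0.0015,0.6,-0.002,0.03,0.35,0,0,-0.0015,0.6,-0.002,0.03,0.38,0,0,-0.0015,0.6,-0.002,0.03,0.40,0,0,-0.0015,0.6,-0.002,0.03,0.40,0,0,-0.0015,0.6,-0.002,0.03,0.40,0,0,-0.0015,0.6]' ; python3 -c "
from h import *
print(go([.522,.2665,.032],184.6))"
```

```text
clock: 11.28
eef_pos: [0.5217, 0.2668, 0.04]
tool_rot: [-0.04, 0.999, -0.001, -0.0]
ft_force: [-0.3, 0.8, -0.2]
grip_width: 0.0514
grasp_force: 0.0
[-0.0006, -0.0007, 0.0159, -0.0005, -0.0, 0.0001]
```

```bash
python3 -m pendant '[0,0,0.006,0,0,0,0.6,0,0,0.012,0,0,0,0.6,0,0,0.016,0,0,0,0.6,0,0,0.016,0,0,0,0.3,0,0,0.016,0,0,0,0,0,0,0.016,0,0,0,0,0,0,0.016,0,0,0,0,0,0,0.016,0,0,0,0,0,0,0.016,0,0,0,0,0,0,0.016,0,0,0,0]' ; python3 -m pendant '[0,0,0,0,0,0,0,0,0,0,0,0,0,0,0,0,0,0,0,0,0,0,0,-0.02,0,0,0,0,0,0,-0.06,0,0,0,0,0,0,-0.12,0,0,0,0,0,0,-0.18,0,0,0,0,0,0,-0.24,0,0,0,0,0,0,-0.28,0,0,0,0,0,0,-0.30,0,0,0,0]'; python3 -c "
from h import *
print(go([.608,.0335,.18],196.4))"
```

```text
clock: 12.12
eef_pos: [0.5216, 0.2677, 0.0322]
tool_rot: [-0.041, 0.999, -0.0, 0.0]
ft_force: [-0.6, 0.4, 4.3]
grip_width: 0.0244
grasp_force: 58.9
clock: 12.95
eef_pos: [0.5225, 0.268, 0.1851]
tool_rot: [-0.041, 0.999, -0.0, 0.002]
ft_force: [0.8, -0.1, -1.3]
grip_width: 0.0241
grasp_force: 58.9
[-0.1322, -0.4813, 0.0109, -0.0002, 0.0013, -0.0651]
```

```bash
python3 -m pendant '[-0.01,-0.03,0,0,0,-0.004,0,-0.025,-0.09,0,0,0,-0.01,0,-0.04,-0.15,0,0,0,-0.02,0,-0.06,-0.21,0,0,0,-0.03,0,-0.075,-0.27,0,0,0,-0.035,0,-0.09,-0.33,0,0,0,-0.045,0,-0.11,-0.39,0,0,0,-0.055,0,-0.12,-0.44,0,0,0,-0.06,0,-0.13,-0.47,0,0,0.001,-0.065,0,-0.132,-0.481,0,0,0.001,-0.065,0]' ; python3 -m pendant '[0,0,0,0,0,0,0,0,0,0,0,0,0,0,0,0,0,0,0,0,0,0,0,0,0,0,0,0,0,0,0,0,0,0,0,0,0,0,0,0,0,0,0,0,0,0,0,0,0,0,0,0,0,0,0,0,0,0,0,0,0,0,0,0,0,0,0,0,0,0]'; python3 -c "
from h import *
print(go([.608,.0335,.18],196.4))
im,K,C=shot('wrist');np.savez('w3.npz',im=im,K=K,C=C);im2,K2,C2=shot('scene');np.savez('s3.npz',im=im2,K=K2,C=C2)
cv2.imwrite('pics/w3.png',np.hstack([cv2.resize(im[40:340,110:410],(400,400)),cv2.resize(im2[110:260,190:340],(400,400),interpolation=cv2.INTER_CUBIC)]))"
```

```text
clock: 13.78
eef_pos: [0.6068, 0.0303, 0.1805]
tool_rot: [-0.141, 0.99, -0.001, -0.003]
ft_force: [-0.0, 0.1, -1.3]
grip_width: 0.0243
grasp_force: 59.1
clock: 14.62
eef_pos: [0.6068, 0.0334, 0.1821]
tool_rot: [-0.143, 0.99, -0.001, -0.002]
ft_force: [0.3, -0.1, -1.3]
grip_width: 0.0242
grasp_force: 59.1
[-0.0024, -0.0004, 0.0042, -0.0004, -0.0011, -0.0001]
```

View pics/w3.png

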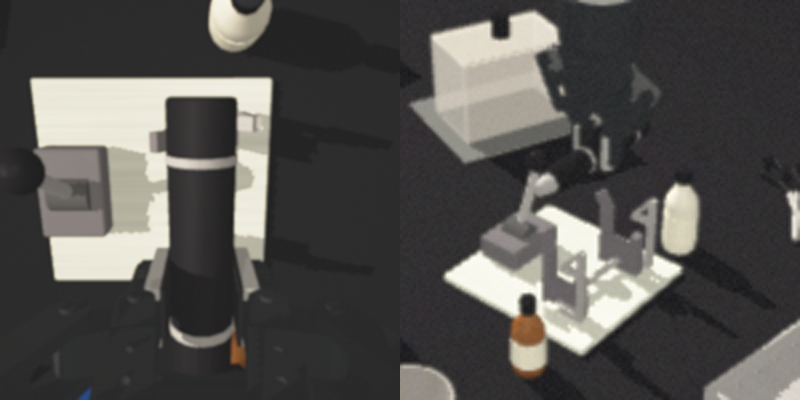

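Run:
```python
from h import *
d=np.load("w3.npz");K,C=d["K"],d["C"]
f=lambda x,y,z:ray((110+x/1.3333,40+y/1.3333),K,C,z)
y=np.radians(16.4);ex=np.array([np.cos(y),np.sin(y)]);ey=np.array([-ex[1],ex[0]]);O=np.array([.608,.0335])
ch=lambda p:((np.array([(p[:2]-O)@ex,(p[:2]-O)@ey]))*1000).round(1)
print("plate corners in charger", ch(f(31,78,.008)),ch(f(271,77,.008)),ch(f(55,280,.008)))
print("machine ends", ch(f(201,97,.178)),ch(f(200,372,.178)))
print("machine sides near", ch(f(166,110,.168)),ch(f(237,110,.168)), "far",ch(f(161,340,.168)),ch(f(236,340,.168)))
o=bot.get_obs();print("tcp",ch(o["eef_pos"]))
for p in([-70,0,.168],[86,0,.168],[0,6,.07]): print(p,proj([*(O+ex*p[0]/1000+ey*p[1]/1000),p[2]],K,C))
# jaw noses from scene: print charger coords for a few pixels
d=np.load("s3.npz");K,C=d["K"],d["C"]
for p in([-57,6,.07],[57,6,.07],[-46,-14.5,.072],[46,-14.5,.072],[57,27,.098],[-57,27,.098]):
    q=proj([*(O+ex*p[0]/1000+ey*p[1]/1000),p[2]],K,C);print(p,((q-[190,110])*400/150).round())
```

```text
plate corners in charger [ -86.4 -128.3] [-87.1  52.6] [  82.5 -128.7]
machine ends [-72.8   0.1] [31.8 -0.2]
machine sides near [-68.5 -12. ] [-68.5  12.6] far [ 24.5 -16.5] [24.5 14.7]
tcp [-1.2  0.1]
[-70, 0, 0.168] [260.46205608 119.11504998]
[86, 0, 0.168] [260.54027687 380.45065465]
[0, 6, 0.07] [267.6192646  199.21054637]
[-57, 6, 0.07] [231. 212.]
[57, 6, 0.07] [161. 264.]
[-46, -14.5, 0.072] [209. 208.]
[46, -14.5, 0.072] [152. 249.]
[57, 27, 0.098] [178. 248.]
[-57, 27, 0.098] [249. 196.]
```

The machine hangs level and in line over the forks, centred to about 1 mm. I'll lower it in stages.

```bash
python3 -m pendant '[-0.002,0,0.03,0,-0.001,0,0,-0.002,0,0.07,0,-0.001,0,0,-0.002,0,0.11,0,-0.001,0,0,-0.002,0,0.135,0,-0.001,0,0,-0.002,0,0.145,0,-0.001,0,0,-0.002,0,0.145,0,-0.001,0,0,-0.002,0,0.145,0,-0.001,0,0,-0.002,0,0.145,0,-0.001,0,0,-0.002,0,0.145,0,-0.001,0,0,-0.002,0,0.145,0,-0.001,0,0]' ; python3 -m pendant '[0,0,0.005,0,0,0,0,0,0,0.01,0,0,0,0,0,0,0.015,0,0,0,0,0,0,0.02,0,0,0,0,0,0,0.025,0,0,0,0,0,0,0.03,0,0,0,0,0,0,0.03,0,0,0,0,0,0,0.03,0,0,0,0,0,0,0.03,0,0,0,0,0,0,0.03,0,0,0,0]'; python3 -c "
from h import *
print(go([.608,.0335,.066],196.4))"
```

```text
clock: 15.55
eef_pos: [0.6083, 0.0335, 0.1108]
tool_rot: [-0.142, 0.99, -0.001, 0.001]
ft_force: [0.1, 1.1, -1.2]
grip_width: 0.0242
grasp_force: 59.1
clock: 16.38
eef_pos: [0.6086, 0.0318, 0.0958]
tool_rot: [-0.142, 0.99, -0.002, 0.001]
ft_force: [-1.3, -5.7, 6.5]
grip_width: 0.0237
grasp_force: 59.7
[0.0003, 0.0039, 0.0597, -0.0016, 0.0005, -0.0005]
```

```bash
python3 -m pendant '[0,0,0.006,0,0,0,0,0,0,0.012,0,0,0,0,0,0,0.018,0,0,0,0,0,0,0.024,0,0,0,0,0,0,0.03,0,0,0,0,0,0,0.03,0,0,0,0,0,0,0.03,0,0,0,0,0,0,0.03,0,0,0,0,0,0,0.03,0,0,0,0,0,0,0.03,0,0,0,0]' ; python3 -c "
from h import *
print(go([.608,.0335,.066],196.4))"
```

```text
clock: 17.22
eef_pos: [0.6104, 0.0334, 0.083]
tool_rot: [-0.142, 0.99, -0.001, 0.004]
ft_force: [-1.0, -1.5, 12.2]
grip_width: 0.0242
grasp_force: 60.6
[0.0048, 0.0016, 0.0341, -0.001, 0.0022, -0.0002]
```

```bash
python3 -m pendant '[0,0,0.006,0,0,0,0,0,0,0.012,0,0,0,0,0,0,0.018,0,0,0,0,0,0,0.024,0,0,0,0,0,0,0.03,0,0,0,0,0,0,0.03,0,0,0,0,0,0,0.03,0,0,0,0,0,0,0.03,0,0,0,0,0,0,0.03,0,0,0,0,0,0,0.03,0,0,0,0]' ; python3 -c "
from h import *
print(go([.608,.0335,.066],196.4))"
```

```text
clock: 18.05
eef_pos: [0.6098, 0.0336, 0.0682]
tool_rot: [-0.143, 0.99, -0.001, 0.003]
ft_force: [-3.2, -1.9, 14.0]
grip_width: 0.0238
grasp_force: 61.2
[0.0036, 0.0008, 0.0044, -0.0008, 0.0019, 0.0]
```

```bash
python3 -m pendant '[0,0,0.003,0,0,0,0,0,0,0.006,0,0,0,0,0,0,0.009,0,0,0,0,0,0,0.012,0,0,0,0,0,0,0.012,0,0,0,0,0,0,0.012,0,0,0,0,0,0,0.012,0,0,0,0,0,0,0.012,0,0,0,0,0,0,0.012,0,0,0,0,0,0,0.012,0,0,0,0]'; python3 -c "
from h import *
im2,K2,C2=shot('scene');im,K,C=shot('wrist')
cv2.imwrite('pics/s4.png',np.hstack([cv2.resize(im[40:340,110:410],(400,400)),cv2.resize(im2[150:250,210:310],(400,400),interpolation=cv2.INTER_CUBIC)]))"
```

```text
clock: 18.88
eef_pos: [0.609, 0.0337, 0.0653]
tool_rot: [-0.143, 0.99, -0.001, 0.003]
ft_force: [-11.8, -1.1, 31.7]
grip_width: 0.0242
grasp_force: 63.4
```

View pics/s4.png

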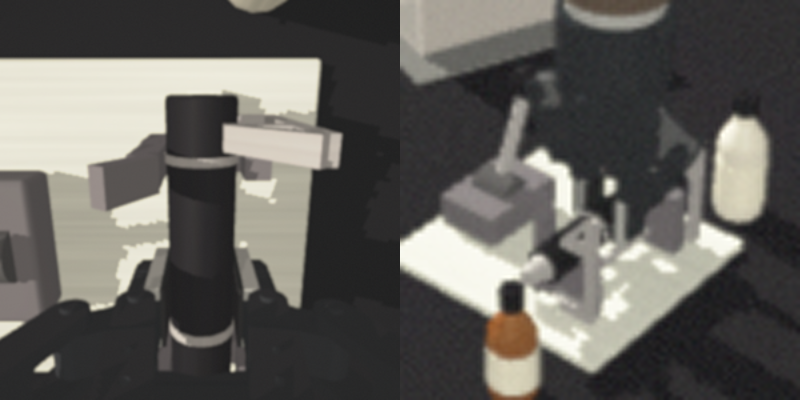

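Force climbs to 32 N at the seat height and the jaw nose lies over the barrel. I'll relax, release and rise.

```bash
python3 -m pendant '[0,0,-0.004,0,0,0,0,0,0,-0.007,0,0,0,0,0,0,-0.007,0,0,0,0.6,0,0,-0.007,0,0,0,0.6,0,0,-0.007,0,0,0,0.6,0,0,-0.007,0,0,0,0.6,0,0,-0.03,0,0,0,0.6,0,0,-0.07,0,0,0,0.6,0,0,-0.13,0,0,0,0.6,0,0,-0.19,0,0,0,0.6]' ; python3 -m pendant '[0,0,-0.04,0,0,0,0.6,0.03,0,-0.06,0,0,0,0,0.08,0,-0.06,0,0,0,0,0.14,0,-0.06,0,0,0,0,0.2,0,-0.06,0,0,0,0,0.24,0,-0.06,0,0,0,0,0.24,0,-0.06,0,0,0,0,0.24,0,-0.06,0,0,0,0,0.24,0,-0.06,0,0,0,0,0.24,0,-0.06,0,0,0,0]'; python3 -c "
from h import *
im2,K2,C2=shot('scene');im,K,C=shot('top');np.savez('t5.npz',im=im,K=K,C=C);np.savez('s5.npz',im=im2,K=K2,C=C2)
cv2.imwrite('pics/s5.png',np.hstack([cv2.resize(im[130:240,200:310],(400,400),interpolation=cv2.INTER_CUBIC),cv2.resize(im2[150:250,210:310],(400,400),interpolation=cv2.INTER_CUBIC)]))
O=np.array([.608,.0335]);y=np.radians(16.4);ex=np.array([np.cos(y),np.sin(y)]);ey=np.array([-ex[1],ex[0]])
for s in (-70,70): # expected barrel ends at home
  P=[*(O+ex*s/1000),.052];print(s,((proj(P,K,C)-[200,130])*400/110).round(),((proj(P,K2,C2)-[210,150])*4).round())"
```

```text
clock: 19.82
eef_pos: [0.6066, 0.0335, 0.1538]
tool_rot: [-0.143, 0.99, -0.0, -0.002]
ft_force: [1.3, 1.1, 0.8]
grip_width: 0.0515
grasp_force: 0.0
clock: 20.65
eef_pos: [0.4937, -0.0001, 0.184]
tool_rot: [-0.143, 0.99, -0.001, 0.001]
ft_force: [0.3, -0.4, 1.3]
grip_width: 0.0001
grasp_force: 0.0
-70 [164. 284.] [270. 168.]
70 [115. 102.] [141. 264.]
```

View pics/s5.png

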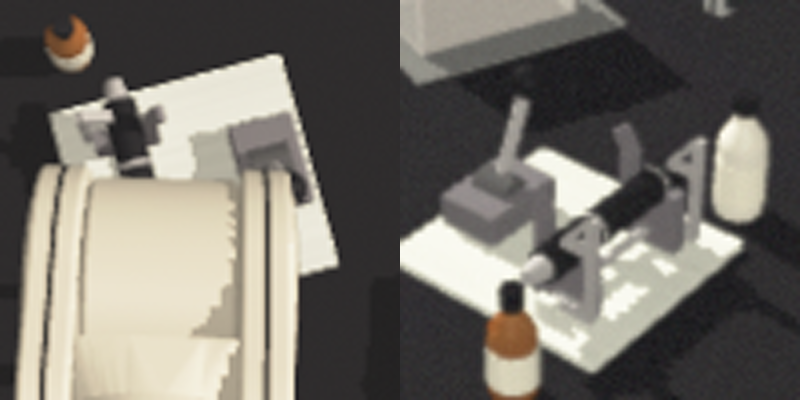

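The machine is home with the jaw noses over it; the cone end is within 1 px of its predicted place. Next is the switch.

```bash
python3 -c "
from h import *
print(go([.5547,-.0864,.115],196.4))"
```

```text
[-0.0689, -0.2002, 0.1375, -0.0004, 0.0, 0.0001]
```

```bash
python3 -m pendant '[-0.02,-0.06,0,0,0,0,0,-0.04,-0.12,0,0,0,0,0,-0.06,-0.18,0,0,0,0,0,-0.069,-0.2,0,0,0,0,0,-0.069,-0.2,0,0,0,0,0,-0.069,-0.2,0.04,0,0,0,0,-0.069,-0.2,0.09,0,0,0,0,-0.069,-0.2,0.13,0,0,0,0,-0.069,-0.2,0.1375,0,0,0,0,-0.069,-0.2,0.1375,0,0,0,0]'; python3 -c "
from h import *
im,K,C=shot('wrist')
y=np.radians(16.4);ex=np.array([np.cos(y),np.sin(y)]);ey=np.array([-ex[1],ex[0]]);O=np.array([.608,.0335])
V=im.max(2)
print(go([*(O+ex*.017-ey*.1),.115],196.4))"
```

```text
clock: 21.58
eef_pos: [0.552, -0.0855, 0.1132]
tool_rot: [-0.143, 0.99, 0.0, -0.002]
ft_force: [0.3, 0.1, 0.6]
grip_width: 0.0003
grasp_force: 0.0
[-0.2064, -0.0021, -0.0008, -0.0001, -0.0006, 0.0002]
```

Push the ball along the charger's +x.

```bash
python3 -m pendant '[-0.02,-0.002,0,0,0,0,0,-0.045,-0.002,0,0,0,0,0,-0.07,-0.002,0,0,0,0,0,-0.095,-0.002,0,0,0,0,0,-0.12,-0.002,0,0,0,0,0,-0.145,-0.002,0,0,0,0,0,-0.17,-0.002,0,0,0,0,0,-0.19,-0.002,0,0,0,0,0,-0.2,-0.002,0,0,0,0,0,-0.2,-0.002,0,0,0,0,0]'; python3 -c "
from h import *
y=np.radians(16.4);ex=np.array([np.cos(y),np.sin(y)]);ey=np.array([-ex[1],ex[0]]);O=np.array([.608,.0335])
o=bot.get_obs();d=o['eef_pos'][:2]-O;print(d@ex,d@ey,np.array(o['ft_force'][:2])@ex)"
```

```text
clock: 22.47
eef_pos: [0.6502, -0.059, 0.1163]
tool_rot: [-0.143, 0.99, -0.001, -0.0]
ft_force: [-2.2, -1.4, 2.2]
grip_width: 0.0007
grasp_force: 1.1
0.014382733896940437 -0.1006673415211438 -2.474893373654529
```

Continue in small steps until a firm stop is felt.

```bash
python3 -m pendant '[-0.004,0,0,0,0,0,0,-0.008,0,0,0,0,0,0,-0.012,0,0,0,0,0,0,-0.012,0,0,0,0,0,0,-0.012,0,0,0,0,0,0,-0.012,0,0,0,0,0,0,-0.012,0,0,0,0,0,0,-0.012,0,0,0,0,0,0,-0.012,0,0,0,0,0,0,-0.012,0,0,0,0,0,0]'; python3 -c "
from h import *
y=np.radians(16.4);ex=np.array([np.cos(y),np.sin(y)]);ey=np.array([-ex[1],ex[0]]);O=np.array([.608,.0335])
o=bot.get_obs();d=o['eef_pos'][:2]-O;print(d@ex,d@ey,np.array(o['ft_force'][:2])@ex)
im2,K2,C2=shot('scene');im,K,C=shot('top')
for s in (38.4,30):
  P=[*(O+ex*s/1000-ey*.1),.1];print(proj(P,K2,C2),proj(P,K,C))
"
```

```text
clock: 23.3
eef_pos: [0.6509, -0.0589, 0.1162]
tool_rot: [-0.142, 0.99, -0.001, -0.005]
ft_force: [-13.5, -3.0, 8.9]
grip_width: 0.0
grasp_force: 7.4
0.015091477677644322 -0.10071610328174427 -13.821131938133572
[224.09384407 181.2860565 ] [271.57277494 155.63293944]
[226.21033468 179.96365781] [272.44218347 158.74715245]
```

The lever is against its stop: 14 N, with no further travel. I'll back off, rise, and verify numerically, since I've used all ten pictures.

```bash
python3 -m pendant '[0.02,0,0,0,0,0,0,0.05,0,0,0,0,0,0,0.09,0,0,0,0,0,0,0.11,0,0,0,0,0,0,0.12,0,-0.04,0,0,0,0,0.12,0,-0.1,0,0,0,0,0.12,0,-0.16,0,0,0,0,0.12,0,-0.22,0,0,0,0,0.12,0,-0.26,0,0,0,0,0.12,0,-0.26,0,0,0,0]'; python3 -m pendant '[0.05,0,0,0,0,0,0,0.1,0,0,0,0,0,0,0.18,0,0,0,0,0,0,0.26,0,0,0,0,0,0,0.34,0,0,0,0,0,0,0.42,0,0,0,0,0,0,0.5,0,0,0,0,0,0,0.52,0,0,0,0,0,0,0.52,0,0,0,0,0,0,0.52,0,0,0,0,0,0]'
python3 - <<'E'
from h import *
y=np.radians(16.4);ex=np.array([np.cos(y),np.sin(y)]);ey=np.array([-ex[1],ex[0]]);O=np.array([.608,.0335])
def blobs(m,lo,hi):
    n,_,s,c=cv2.connectedComponentsWithStats(np.uint8(m));return [(c[i],s[i]) for i in range(1,n) if lo<s[i][4]<hi]
im,K,C=shot("top");V=im.max(2)
P=proj([*(O+ex*.0384-ey*.1),.1],K,C);u,v=P.astype(int);print("ball expected",P)
m=np.zeros_like(V);m[v-25:v+40,u-15:u+18]=V[v-25:v+40,u-15:u+18]<55
for c,s in blobs(m,20,400): p=ray(c,K,C,.1)[:2]-O;print("dark",c.round(1),s[4],"charger mm",(p@ex*1000).round(),(p@ey*1000).round())
m=np.zeros_like(V);m[130:235,200:260]=V[130:235,200:260]<50
# barrel axis in charger frame: black pixels near the seat
u0=proj([*O,.06],K,C);mm=np.zeros_like(V);cv2.line(mm,*[tuple(int(t) for t in proj([*(O+ex*s),.06],K,C)) for s in(-.07,.07)],1,13)
c=max(cv2.findContours(np.uint8((V<75)&(mm>0)),cv2.RETR_EXTERNAL,cv2.CHAIN_APPROX_NONE)[0],key=cv2.contourArea)
r=cv2.minAreaRect(np.float32([[(ray(p,K,C,.06)[:2]-O)@ex*1000,(ray(p,K,C,.06)[:2]-O)@ey*1000] for p in c[:,0]]));print("barrel in charger",r)
# hood knob
q=proj([.4886,-.3304,.145],K,C).astype(int);m=np.zeros_like(V);m[q[1]-14:q[1]+15,q[0]-14:q[0]+15]=V[q[1]-14:q[1]+15,q[0]-14:q[0]+15]<60
for c,s in blobs(m,20,400):print("knob",ray(c,K,C,.145).round(3),s[4])
# bottles: compare with the first picture
d=np.load("top0.npz")["im"]
for n,(a,b) in dict(ink=(219,142),white=(242,230)).items(): print(n,"diff",np.abs(d[b-10:b+11,a-9:a+10].astype(int)-im[b-10:b+11,a-9:a+10]).mean().round(1))
o=bot.get_obs();print(o["clock"],o["eef_pos"],o["ft_force"])
E
```

```text
clock: 24.23
eef_pos: [0.6011, -0.0747, 0.2523]
tool_rot: [-0.142, 0.99, -0.002, 0.006]
ft_force: [-0.6, -0.7, 0.7]
grip_width: 0.0
grasp_force: 0.0
clock: 25.07
eef_pos: [0.3493, -0.148, 0.2457]
tool_rot: [-0.142, 0.99, -0.001, 0.001]
ft_force: [0.0, -0.8, -0.0]
grip_width: -0.0001
grasp_force: 0.0
ball expected [271.57277494 155.63293944]
dark [271.3 155.6] 48 charger mm 39.0 -99.0
barrel in charger ((-13.096277236938477, -0.6158838272094727), (62.329620361328125, 22.60433006286621), 2.394087314605713)
knob [ 0.491 -0.325  0.145] 84
ink diff 6.0
white diff 1.1
25.1167 [ 0.34997579 -0.14793733  0.24559828] [-0.36633036 -0.64188584 -0.45639483]
```

```bash
python3 -c "
from workcell import bot
print(bot.job_done())"
```

```text
the job is handed in; nothing more can be done
None
```

I handed the job in at about 25 s of the 59 s: the hood stands in the middle of the mat, the machine is home in the forks under the closed jaw, the switch is fully over, and nothing was knocked over; the judge's verdict was not shown.

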